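# Move the filled tube carrier to the pick-up rail and park it

### The job

Take the hanging carrier that is filled with capped sample tubes by its grip block, lift it along its rail and over the rail's end stop, and hang it on the free end of the second rail. Keeping it on that rail, slide it gently outwards, over the spring catch and against the spring buffer, feeling for them, until the catch has risen behind it, then let go so that it hangs parked between the two. Do not ram the end stop, the second rail or the buffer, keep the carrier upright, and leave the empty carrier and the other things as they are.

Things in the scene. Friction and masses are not known exactly. Their poses are not given: they have to be found in the camera images.
- carrier_tab (a point): Grip point in the grey block on top of the filled carrier (four capped tubes). Block 20 mm in x, 24 mm in y (along the rail), standing 8 to 68 mm above the rail top; this point is 50 mm above the rail top when hung. Grasp from above, best with the fingers on the two faces along the rail, the way it is pushed. Axes: y along the rail, z up. Mass 0.2 to 0.45 kg.
- carrier: Filled carrier, aluminium; origin under its saddle, at the rail top when hung, 50 mm under the grip point, same axes. Saddle: 50 mm along y (25 each way), 24 mm wide, 8 mm thick, cheeks to 22 mm below the rail top, 2 mm clearance to the rail at each side; its flat end faces meet catch and buffer.
- carrier_tray (a point): Middle of the filled carrier's tray underside, 174 mm below the rail top when hung; tray 36 mm in x, 80 mm in y, hung from a plate on the -x side. Tube tops reach to 80 mm below the rail top: lifted by more than 45 mm while under a rail they strike it.
- spare_tab (a point): The same grip point on the empty carrier (no tubes), hanging farther out (-y) on the first rail. Leave it.
- rail1: First rail, on a post at its outer (-y) end; origin below the middle of the rail, 225 mm below its top face; y along the rail towards its end stop, z up. Square steel bar 12 mm wide and high from y = -156 to +150 mm. Turned by up to 0.12 rad.
- end_stop: End stop on the first rail's top face at its inner end; origin at the middle of its underside: a steel block 12 mm wide, 6 mm along the rail, 14 mm high above the rail top. The carrier passes above it (lifted by 18 to 40 mm), moving along the rail, its saddle in line with the rail.
- rail2: Second rail, the same bar, on a post at its outer (+y) end; origin below the middle of the rail, 225 mm below its top face; y outwards along the rail, bar from y = -150 mm (free end, no stop) to +156 mm. Its place, turn and height are independent of the first rail's. A carrier set down with its middle at y = -110 to -80 mm is clear of the catch.
- rail2_outer (a point): Point on the second rail's top face at y = +100 mm. A grey parking clamp (18 mm high above the rail top) is fixed on this outer part, with the rubber buffer on its inner side and the steel catch 48 to 61 mm inwards of the buffer face. Its place is not reported: the resting buffer face lies anywhere from y = +55 to +100 mm of the rail, so feel for it.
- rail2_start (a point): Middle of the top face of the second rail at its free inner end.
- buffer (a joint): Travel of the sprung buffer outwards (m), 0 at rest, at most 0.012. It starts to give at 2 N and takes 2 N more per mm. The carrier is past the catch at about 0.0025 (7 N); pushed to 8 to 12 N it surely is. More than 15 N on it is ramming. Friction of the saddle on the rail comes on top of this, some 0 to 8 N as it is pressed down.
- catch (a joint): How far the catch is pressed down (m): 0 when up (5 mm above the rail top), about 0.0045 while the saddle runs over it. Its ramp faces the free end and yields to a push of 1 to 4 N along the rail; its upright face then rises behind the saddle and holds it against the buffer.
- tube_rack: A bystander (tube rack) on the table: leave it; origin at its underside's centre.
- kit_carton: A bystander (carton) on the table: leave it; origin at its underside's centre.
- jug: A bystander (jug) on the table: leave it; origin at its underside's centre.
- sanitiser: A bystander (bottle) on the table: leave it; origin at its underside's centre.
- pen: A bystander (pen) on the table: leave it; origin at its underside's centre.
- pencil: A bystander (pencil) on the table: leave it; origin at its underside's centre.
- swab_box: A bystander (small box) on the table: leave it; origin at its underside's centre.

How it is judged:
By the outcome, as a careful person would: the job done as asked, in the order asked, and still so for the second after the job is handed in, with the robot touching nothing.
It also fails if it takes over 67 s, if anything falls off the work surface, if the arm or the gripper's body presses on something with over 40 N, if the wrist force passes 120 N, or if a joint passes its speed limit or range.

### The arm

A 6-joint arm with a two-finger parallel gripper is mounted at the origin on the work surface. World frame = base frame: x ahead of the robot, y to its left, z up, the work surface at z = 0. Lengths are in mm, angles in rad, forces in N, time in s.
With the tool pointing down it reaches from about 275 to 1000 mm from the base axis. Payload 8.4 kg.
Tool frame: the origin (TCP) lies on the mounting face of the last link; the fingertips stand 173 mm ahead of it and the grasp point (between the pads) lies 155 mm ahead of it; z points along the fingers, y is the line along which they close (so a half turn about z gives the same grasp; the last joint's range is limited). The gripper opens to 85 mm and grips with 20 to 120 N. Pads are 22 mm wide; open, the fingers measure 114 mm over their backs; the gripper's body (76 mm by 85 mm) begins 54 mm behind the grasp point. The pads swing forward as they close: fully open they stand 13 mm farther back than shut.
Start: joints at [-1.337, 0.353, 1.633, -0, 1.155, -0.002], TCP at [146.012, -607.709, 404.681] pointing down, gripper open.
Joint ranges: [-2.63, 2.63], [-0.92, 2.1], [0.06, 2.66], [-1.3, 4.44], [0, 2.69], [-3.02, 3.02]. Speed limits (rad/s): [2.22, 2.22, 2.79, 3.14, 3.14, 3.14].

### API

Orientations are given as [roll, pitch, yaw] about the fixed x, y, z axes, in that order (R = Rz(yaw) Ry(pitch) Rx(roll)).
In Python, from rig import r gives the robot as it stands.
- The arm moves only by the tool apply_moves, never from a script. Its argument "deltas" is a list of rows, each an object with "claw": the gripper command: -1 is fully open, 1 is shut, values between are in proportion; "delta_pos": the shift along the tool's x, y, z in cm, a list of three; "yaw": the turn about the tool's z in rad. In form: [{"claw": claw, "delta_pos": [tx, ty, tz], "yaw": yaw}, ...]. A call has 1 to 8 rows; each row shifts and turns the commanded pose from where the row before left it, along the tool's axes as they then stand; what a row does not reach is not made up. A row lasts 1/8 s, in which the tool goes at most 62.5 mm and 10.7 degrees, less where a joint would pass 70% of its speed; a pose out of reach is approached as far as the arm can. A call with a gripper value outside its range is refused whole. The fingers move at their own pace and stop on an object; "grip_force" is the grip in N (left out, the last holds). Time passes only in rows, so rows that do not move let the fingers close. It gives the time, the measured TCP pose, the force, the opening and the grip force at its end, in the units of the state.
- r.sense(): the state, without advancing time (a new reading comes with each control period).
- r.grab_frame(name): name is "side" or "top"; returns a dict with "img" (384x512x3 uint8, blue, green, red), "z_map" (384x512 float32, mm along the optical axis (not along the pixel's ray), 0 where there is no reading), "fx", "fy", "cx", "cy" (pixels), "eye" and "rotation" of the camera in the world. Camera axes: x right, y up, looking along -z (the intrinsics and any distortion apply to the point x, -y, -z); pixel columns grow to the right and rows downward; lengths in mm; the calibration is good to about 2 mm. A picture is of the moment at which its call begins.
- r.sign_off(): hands the job in; it is judged then, once.
The state is a dict: "clock": time; "qpos": joint angles; "qvel": joint speeds; "joint_efforts": joint torques, N m; "eef_pos": TCP position; "tcp_rot": TCP orientation; "contact_force": force on the tool from outside, world axes, zero at the start; "wrist_torque": the same for the moment, N m; "opening": opening from 0.0 (shut) to 1.0 (fully open); "grasp_force": force on a finger pad.
Only numpy, scipy, OpenCV 4.12 (cv2) and the standard library are available. Lean on these libraries where they do the work, as an engineer would, in place of code of your own. Each camera call takes 0.05 s, during which the arm holds its last target. There are 200 camera calls.

## Working session

There is one attempt and no reset: what is moved stays moved. The work goes in short steps, Python scripts to look and compute and a tool call to move; the robot and the scene stay as the last step left them, time stands still between calls to the robot, and variables do not carry over. Pictures are saved under pics/ and viewed, at most 10 in all, crops included, and the job is handed in when it is done.

Besides the shell and the picture viewer there is one more tool, called after "Call:" as a command line: name --argument value ..., lists and objects as JSON in quotes. apply_moves: Moves the arm, as the interface text tells. Its arguments: {"type":"object","properties":{"deltas":{"type":"array"},"grip_force":{"type":"number"}},"required":["deltas"]}

```bash
ls; mkdir -p pics
cat > h.py <<'E'
from rig import r
import numpy as np, cv2
def pts(f):
    z=f["z_map"]; h,w=z.shape
    u,v=np.meshgrid(np.arange(w),np.arange(h))
    c=np.stack([(u-f["cx"])/f["fx"]*z,-(v-f["cy"])/f["fy"]*z,-z],-1)
    P=c@np.array(f["rotation"]).T+np.array(f["eye"]); P[z==0]=np.nan
    return P
E
python3 - <<'E'
from h import *
print(r.sense())
for n in("side","top"):
    f=r.grab_frame(n); cv2.imwrite(f"pics/{n}0.png",f["img"]); np.savez(f"{n}0.npz",**f)
    print(n,{k:f[k] for k in f if k not in("img","z_map")})
E
```

```text
pics
{'clock': 0.0, 'qpos': array([-1.33741079e+00,  3.53657302e-01,  1.63419899e+00,  7.32896678e-06,
        1.15521113e+00, -2.37744598e-03]), 'qvel': array([ 0.00153673, -0.00062532, -0.00074411, -0.00014761, -0.00015852,
        0.00077225]), 'joint_efforts': array([ 8.23314567e-04, -6.05236173e+01, -3.42064941e+01, -1.12807620e-04,
        9.31434974e-03,  7.47473017e-07]), 'eef_pos': array([ 145.94444045, -607.45030185,  403.92804002]), 'tcp_rot': array([-3.14011790e+00, -1.02069153e-05,  2.35760007e-01]), 'contact_force': array([-0.36956483, -0.81217541, -0.28666954]), 'wrist_torque': array([-0.02873916,  0.0106793 ,  0.05832105]), 'grasp_force': 0.0, 'opening': 0.9991768586609706}
side {'fx': 412.17457236687756, 'fy': 412.17457236687756, 'cx': 254.5814706080895, 'cy': 189.86499642185024, 'eye': array([170.20727086, 632.90576557, 986.84324766]), 'rotation': array([ 0.72256189, -0.01234418, -2.57447904])}
top {'fx': 351.98145047580647, 'fy': 351.98145047580647, 'cx': 255.1502285878305, 'cy': 193.40007127250632, 'eye': array([408.58014466,  21.69765483, 981.03844576]), 'rotation': array([ 0.1531629 , -0.0164421 , -1.57138731])}
```

View pics/side0.png

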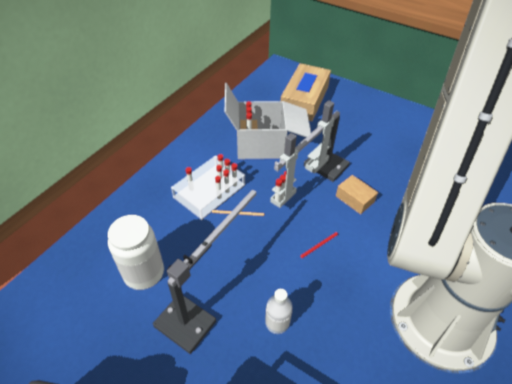

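View pics/top0.png

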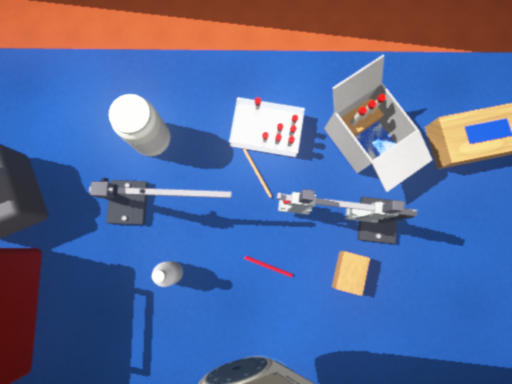

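The side view shows rail 2 running from (252,193) to its clamp at (180,270), and the filled carrier at about (288,165) on rail 1. In the top view, rail 2 runs from (231,194) to (92,188), the filled carrier's block is near (308,196), and the spare is near (355,210).

```bash
cat > h.py <<'E'
from rig import r
import numpy as np, cv2
from scipy.spatial.transform import Rotation as Ro
def pts(f):
    z=f["z_map"]; h,w=z.shape
    u,v=np.meshgrid(np.arange(w),np.arange(h))
    c=np.stack([(u-f["cx"])/f["fx"]*z,-(v-f["cy"])/f["fy"]*z,-z],-1)
    P=c@Ro.from_euler("xyz",f["rotation"]).as_matrix().T+np.array(f["eye"]); P[z==0]=np.nan
    return P
E
python3 - <<'E'
from h import *
for n in("top","side"):
    f=np.load(n+"0.npz"); P=pts(f)
    if n=="top":
        print("table z",np.nanmedian(P[280:330,180:330,2]))
        for lab,(u0,u1,v0,v1) in dict(r2=(88,236,178,204),r1=(270,420,185,222)).items():
            print(lab)
            for u in range(u0,u1,3):
                c=P[v0:v1,u]; v=np.nanargmax(c[:,2]); m=c[:,2]>c[v,2]-6
                print(u,v0+v,np.round(np.nanmean(c[m],0)).astype(int),m.sum(), end=" | ")
            print()
    else:
        m=(P[...,2]>180)&(P[...,2]<400)&(P[...,0]>300)&(P[...,0]<700)&(abs(P[...,1])<450)
        Q=P[m]
        for y in range(-350,400,10):
            q=Q[abs(Q[:,1]-y)<5]
            if len(q): t=q[q[:,2]>q[:,2].max()-8]; print(y,np.round(t.mean(0)).astype(int),len(t),end=" | ")
rows=[]
for n,(u0,u1,v0,v1) in dict(top=(260,430,170,240),side=(255,355,90,215)).items():
    im=np.load(n+"0.npz")["img"][v0:v1,u0:u1]; s=4 if n=="top" else 4
    rows.append(cv2.resize(im,None,fx=s,fy=s,interpolation=cv2.INTER_CUBIC))
cv2.imwrite("pics/c1.png",rows[0]);cv2.imwrite("pics/c2.png",rows[1])
E
```

```text
table z -0.05798865054225644
r2
88 197 [569 474   0] 23 | 91 184 [530 356 242] 12 | 94 190 [532 350 242] 14 | 97 192 [532 344 243] 14 | 100 189 [532 337 243] 14 | 103 193 [533 331 242] 14 | 106 187 [532 325 243] 14 | 109 189 [535 321 236] 10 | 112 193 [530 313 239] 4 | 115 184 [532 306 241] 11 | 118 191 [531 306 226] 4 | 121 188 [531 300 224] 6 | 124 193 [531 293 225] 6 | 127 192 [531 287 224] 6 | 130 193 [531 280 224] 6 | 133 190 [531 273 226] 6 | 136 189 [531 268 223] 6 | 139 190 [530 261 224] 5 | 142 190 [530 254 227] 5 | 145 190 [530 248 225] 5 | 148 189 [529 241 224] 6 | 151 191 [528 235 225] 5 | 154 192 [529 228 225] 6 | 157 189 [529 222 225] 6 | 160 189 [529 215 224] 6 | 163 189 [529 209 224] 6 | 166 194 [527 203 224] 6 | 169 191 [527 196 224] 6 | 172 192 [527 189 224] 6 | 175 194 [527 183 224] 6 | 178 192 [527 176 225] 6 | 181 190 [527 170 224] 6 | 184 192 [527 163 225] 6 | 187 194 [527 157 224] 6 | 190 193 [527 150 225] 6 | 193 192 [526 144 224] 5 | 196 191 [526 138 223] 5 | 199 191 [526 131 224] 5 | 202 195 [526 125 224] 5 | 205 193 [525 118 224] 6 | 208 196 [525 112 224] 6
[... 2529 characters left out ...]
70 225] 16 | 80 [524  80 225] 22 | 90 [524  90 225] 17 | 100 [525  99 225] 17 | 110 [525 110 225] 21 | 120 [525 120 224] 20 | 130 [526 130 225] 20 | 140 [527 139 224] 20 | 150 [526 150 225] 19 | 160 [527 160 225] 22 | 170 [527 170 224] 25 | 180 [528 181 225] 21 | 190 [529 190 225] 22 | 200 [528 201 225] 22 | 210 [529 211 225] 23 | 220 [529 221 225] 24 | 230 [529 230 225] 24 | 240 [530 240 225] 27 | 250 [529 250 225] 20 | 260 [531 259 227] 19 | 270 [531 270 225] 27 | 280 [531 280 225] 29 | 290 [531 290 225] 24 | 300 [530 298 224] 18 | 310 [533 311 241] 36 | 320 [532 322 241] 17 | 330 [533 330 243] 66 | 340 [532 340 243] 62 | 350 [534 350 243] 70 | 360 [532 358 242] 37 | 370 [534 367 224] 17 |
```

View pics/c1.png

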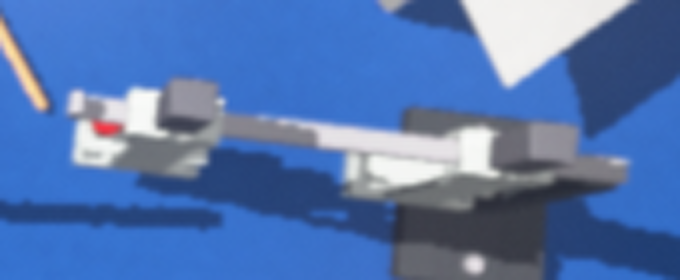

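View pics/c2.png

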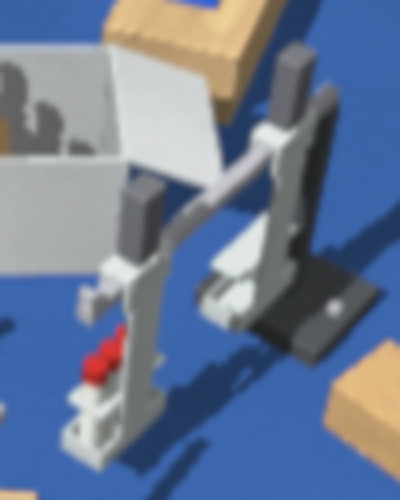

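The crops show the filled carrier's grey block and saddle, its red-capped tubes beneath near the end stop, and the empty carrier farther out near rail 1's post. Next I'll fit the rails and the block precisely.

```bash
cat >> h.py <<'E'
def rail(P,y0,y1,xr,zr):
    m=(P[...,1]>y0)&(P[...,1]<y1)&(P[...,0]>xr[0])&(P[...,0]<xr[1])&(abs(P[...,2]-zr)<8)
    q=P[m]; zt=np.median(q[:,2]); q=q[abs(q[:,2]-zt)<3]
    # centreline: mean of the x-extremes per y-bin
    a=np.polyfit(q[:,1],q[:,0],1)
    res=q[:,0]-np.polyval(a,q[:,1]); lo,hi=np.percentile(res,[3,97])
    return a,(lo,hi),np.polyfit(q[:,1]-q[:,1].mean(),q[:,2],1),np.median(q[:,2])
def tab(P,c,zmin,rr=30):
    m=(np.hypot(P[...,0]-c[0],P[...,1]-c[1])<rr)&(P[...,2]>zmin)&(P[...,2]<zmin+14)
    q=P[m]; q=q[abs(q[:,2]-np.median(q[:,2]))<3]
    (cx,cy),wh,an=cv2.minAreaRect(q[:,:2].astype(np.float32))
    return np.round(q.mean(0),1),(round(cx,1),round(cy,1)),np.round(wh,1),round(an,1),len(q)
E
python3 - <<'E'
from h import *
for n in("top","side"):
    P=pts(np.load(n+"0.npz"))
    for l,y0,y1,xr in(("r1",-240,-130,(490,525)),("r2",75,245,(505,550))):
        a,e,zf,zm=rail(P,y0,y1,xr,224); ym=(y0+y1)/2
        print(n,l,"slope %.4f x(mid y=%.0f)=%.1f"%(a[0],ym,np.polyval(a,ym)),np.round(e,1),"z",np.round(zf,3),zm)
    print("tab",tab(P,(513,-95),284))
    m=(P[...,0]>505)&(P[...,0]<550)&(P[...,2]>200)&(P[...,1]>40)
    print("r2 y ext",np.nanmin(P[m][:,1]),np.nanmax(P[m][:,1]))
    q=P[(abs(P[...,0]-520)<12)&(P[...,2]>230)&(P[...,2]<242)&(abs(P[...,1]+40)<14)]; print("stop",q.mean(0),q.min(0),q.max(0))
    q=P[(abs(P[...,0]-531)<9)&(P[...,2]>200)&(P[...,1]>245)&(P[...,1]<312)]; q=q[np.argsort(q[:,1])]
    print([(int(y),int(z)) for x,y,z in q if z>225.5 and z<245])
E
```

```text
top r1 slope 0.1194 x(mid y=-185)=502.8 [-6.   5.8] z [ -0.    222.919] 223.0051903652166
top r2 slope 0.0328 x(mid y=160)=526.9 [-5.8  5.8] z [2.00000e-03 2.24477e+02] 224.54383087027134
tab (array([513.4, -95.4, 290.5]), (513.4, -95.6), array([24.1, 19.9]), 83.4, 116)
r2 y ext 61.65520005720184 367.89150223398144
stop [519.12407374 -41.70852145 236.17317754] [513.96428435 -43.99966169 233.4694212 ] [524.84203912 -39.51274682 239.69571895]
[(245, 226), (246, 227), (247, 225), (249, 226), (249, 226), (251, 227), (251, 227), (251, 226), (251, 227), (252, 229), (253, 226), (253, 227), (253, 226), (253, 225), (254, 229), (255, 228), (255, 229), (255, 228), (256, 231), (256, 230), (256, 230), (256, 230), (260, 226), (264, 226), (270, 228), (272, 228), (272, 226), (273, 226), (275, 226), (277, 225), (279, 225), (284, 225), (288, 226), (288, 226), (290, 226), (290, 226), (292, 226), (292, 226), (292, 225), (294, 226), (294, 225), (296, 226), (299, 225), (300, 226), (304, 228), (305, 232), (305, 232), (305, 242), (305, 232), (305, 237), (305, 241), (305, 230), (305, 232), (305, 240), (305, 
[... 1131 characters left out ...]
26), (269, 225), (269, 227), (270, 227), (272, 226), (273, 225), (273, 226), (273, 225), (275, 225), (276, 226), (277, 227), (277, 225), (279, 227), (279, 226), (279, 225), (280, 226), (281, 225), (283, 225), (285, 227), (286, 227), (287, 228), (288, 226), (289, 225), (289, 226), (289, 228), (290, 227), (290, 226), (291, 226), (291, 225), (291, 225), (293, 225), (294, 226), (295, 226), (296, 225), (297, 225), (299, 226), (299, 226), (306, 240), (307, 240), (307, 234), (307, 241), (307, 240), (308, 241), (308, 232), (308, 239), (309, 243), (309, 243), (309, 240), (309, 241), (309, 243), (310, 243), (310, 241), (310, 241), (310, 242), (311, 240), (311, 232), (311, 240), (311, 240), (311, 225)]
```

Call:
apply_moves --deltas '[{"claw": -1,"delta_pos": [0,0,-5],"yaw": 0.178},{"claw": -1,"delta_pos": [0,0,-5],"yaw": 0.179},{"claw": -1,"delta_pos": [2.1,-3.9,0],"yaw": 0},{"claw": -1,"delta_pos": [2.1,-3.9,0],"yaw": 0},{"claw": -1,"delta_pos": [2.1,-3.9,0],"yaw": 0},{"claw": -1,"delta_pos": [2.1,-3.9,0],"yaw": 0},{"claw": -1,"delta_pos": [2.1,-3.9,0],"yaw": 0},{"claw": -1,"delta_pos": [2.1,-3.9,0],"yaw": 0}]'

```text
clock: 1.1
eef_pos: [299.9, -389.3, 504.4]
tcp_rot: [-3.141, 0.0, -0.121]
contact_force: [-0.2, -0.0, 0.3]
opening: 1.0
grasp_force: 0.0
```

Call:
apply_moves --deltas '[{"claw": -1,"delta_pos": [2.1,-3.9,0],"yaw": 0},{"claw": -1,"delta_pos": [2.1,-3.9,0],"yaw": 0},{"claw": -1,"delta_pos": [2.1,-3.9,0],"yaw": 0},{"claw": -1,"delta_pos": [2.1,-3.9,0],"yaw": 0},{"claw": -1,"delta_pos": [2.1,-3.9,0],"yaw": 0},{"claw": -1,"delta_pos": [2.1,-3.9,0],"yaw": 0},{"claw": -1,"delta_pos": [0,0,0],"yaw": 0},{"claw": -1,"delta_pos": [0,0,0],"yaw": 0}]'

```text
clock: 2.1
eef_pos: [452.5, -173.7, 504.4]
tcp_rot: [3.141, 0.001, -0.12]
contact_force: [0.2, 0.8, 0.2]
opening: 1.0
grasp_force: 0.0
```

```bash
cat >> h.py <<'E'
def togo(x,y,z,yaw):
    s=r.sense(); p=np.array(s["eef_pos"]); w=s["tcp_rot"]; R=Ro.from_euler("xyz",w).as_matrix()
    print("t %.2f"%s["clock"],"p",np.round(p,1),"rpy",np.round(w,4),"F",np.round(s["contact_force"],1),"M",np.round(s["wrist_torque"],2),"op %.3f gf %.1f"%(s["opening"],s["grasp_force"]))
    print("tool cm",np.round(R.T@(np.array([x,y,z])-p)/10,3),"yaw",round(w[2]-yaw,4))
E
python3 -c "
from h import *
togo(513.5,-95.2,428,-0.121)"
```

```text
t 2.10 p [ 452.5 -173.7  504.4] rpy [ 3.1414e+00  9.0000e-04 -1.2040e-01] F [0.2 0.8 0.2] M [-0.1  -0.01 -0.05] op 1.000 gf 0.0
tool cm [ 5.117 -8.522  7.633] yaw 0.0006
```

Call:
apply_moves --deltas '[{"claw": -1,"delta_pos": [1.7,-2.84,0],"yaw": 0},{"claw": -1,"delta_pos": [1.7,-2.84,0],"yaw": 0},{"claw": -1,"delta_pos": [1.7,-2.84,0],"yaw": 0},{"claw": -1,"delta_pos": [0,0,0],"yaw": 0},{"claw": -1,"delta_pos": [0,0,0],"yaw": 0}]'

```text
clock: 2.72
eef_pos: [513.1, -96.2, 504.5]
tcp_rot: [3.141, 0.001, -0.122]
contact_force: [-0.0, -0.7, -0.6]
opening: 0.998
grasp_force: 0.0
```

```bash
python3 -c "
from h import *
togo(513.5,-95.2,428,-0.121)"
```

```text
t 2.73 p [513.1 -96.2 504.5] rpy [ 3.1411e+00  6.0000e-04 -1.2190e-01] F [-0.  -0.7 -0.6] M [-0.    0.03 -0.01] op 0.998 gf 0.0
tool cm [ 0.031 -0.105  7.651] yaw -0.0009
```

Call:
apply_moves --deltas '[{"claw": -1,"delta_pos": [0.03,-0.1,2.5],"yaw": 0},{"claw": -0.6,"delta_pos": [0,0,2.5],"yaw": 0},{"claw": -0.3,"delta_pos": [0,0,1.5],"yaw": 0},{"claw": 0,"delta_pos": [0,0,1.15],"yaw": 0},{"claw": 0.1,"delta_pos": [0,0,0],"yaw": 0},{"claw": 0.1,"delta_pos": [0,0,0],"yaw": 0}]' --grip_force 25

```text
clock: 3.48
eef_pos: [514.3, -94.4, 428.9]
tcp_rot: [3.141, -0.001, -0.121]
contact_force: [-0.1, -0.5, -0.9]
opening: 0.448
grasp_force: 0.0
```

Call:
apply_moves --deltas '[{"claw": 0.3,"delta_pos": [0,0,0],"yaw": 0},{"claw": 0.4,"delta_pos": [0,0,0],"yaw": 0},{"claw": 0.6,"delta_pos": [0,0,0],"yaw": 0},{"claw": 0.8,"delta_pos": [0,0,0],"yaw": 0},{"claw": 1,"delta_pos": [0,0,0],"yaw": 0},{"claw": 1,"delta_pos": [0,0,0],"yaw": 0}]'

```text
clock: 4.22
eef_pos: [514.2, -94.3, 428.7]
tcp_rot: [3.141, -0.001, -0.121]
contact_force: [-1.3, -1.2, 5.4]
opening: 0.276
grasp_force: 27.4
```

Call:
apply_moves --deltas '[{"claw": 1,"delta_pos": [0,0,0],"yaw": 0},{"claw": 1,"delta_pos": [0,0,0],"yaw": 0},{"claw": 1,"delta_pos": [0,0,0],"yaw": 0},{"claw": 1,"delta_pos": [0,0,0],"yaw": 0}]' --grip_force 80

```text
clock: 4.72
eef_pos: [514.3, -94.4, 428.8]
tcp_rot: [3.141, -0.001, -0.121]
contact_force: [-0.3, -2.5, 6.8]
opening: 0.271
grasp_force: 78.3
```

Run:
```python
from h import *
togo(513.5,-95.2,428,-0.121)
f=r.grab_frame("side"); cv2.imwrite("pics/g1.png",cv2.resize(f["img"][60:230,220:400],None,fx=3,fy=3))
```

```text
t 4.72 p [514.3 -94.4 428.8] rpy [ 3.1414e+00 -1.1000e-03 -1.2120e-01] F [-0.3 -2.5  6.8] M [-0.1   0.21  0.02] op 0.271 gf 78.3
tool cm [-0.068  0.094  0.083] yaw -0.0002
```

View pics/g1.png

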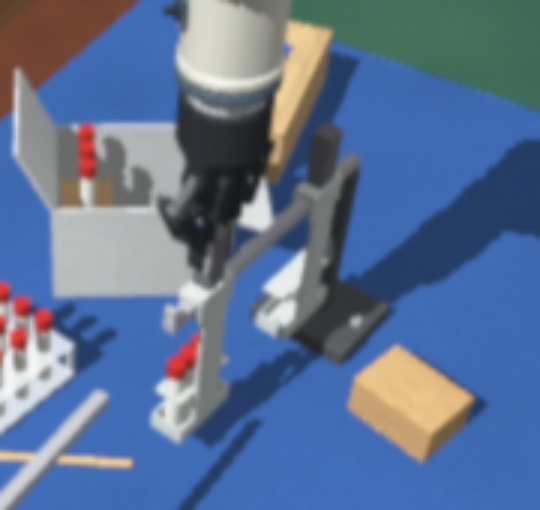

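The fingers hold the grey block at about (210,240), with the carrier still hung upright on rail 1. Lifting now.

Call:
apply_moves --deltas '[{"claw": 1,"delta_pos": [0,0,-0.4],"yaw": 0},{"claw": 1,"delta_pos": [0,0,-0.6],"yaw": 0},{"claw": 1,"delta_pos": [0,0,-0.6],"yaw": 0},{"claw": 1,"delta_pos": [0,0,-0.6],"yaw": 0},{"claw": 1,"delta_pos": [0,0,-0.6],"yaw": 0},{"claw": 1,"delta_pos": [0,0,0],"yaw": 0},{"claw": 1,"delta_pos": [0,0,0],"yaw": 0}]'

```text
clock: 5.65
eef_pos: [514.0, -94.2, 456.1]
tcp_rot: [-3.142, 0.0, -0.121]
contact_force: [-0.4, -0.5, -3.9]
opening: 0.269
grasp_force: 78.4
```

```bash
cat >> h.py <<'E'
def face(P,y0,y1,x0,x1,z0,z1):
    "tray/plate geometry of the carrier: points in a box"
    q=P[(P[...,0]>x0)&(P[...,0]<x1)&(P[...,1]>y0)&(P[...,1]<y1)&(P[...,2]>z0)&(P[...,2]<z1)]
    return q
E
python3 - <<'E'
from h import *
y=14; togo(502.9+0.121*(y+185)+.6,y,456.5,-0.121)
for n in("top","side"):
    P=pts(r.grab_frame(n)); P0=pts(np.load(n+"0.npz"))
    for lab,Q in(("now",P),("before",P0)):
        q=face(Q,-75,-66,495,535,225 if lab=="before" else 250,270); 
        if len(q): zt=np.median(q[:,2]); q=q[abs(q[:,2]-zt)<3]; print(n,lab,"saddle z %.1f x %.1f..%.1f n%d"%(zt,*np.percentile(q[:,0],[3,97]),len(q)))
E
```

```text
t 5.65 p [514.  -94.2 456.1] rpy [-3.1416e+00  2.0000e-04 -1.2120e-01] F [-0.4 -0.5 -3.9] M [0.03 0.01 0.04] op 0.269 gf 78.4
tool cm [  0.038 -10.908  -0.044] yaw -0.0002
top before saddle z 229.8 x 505.5..527.5 n26
side now saddle z 256.7 x 504.9..527.2 n24
side before saddle z 229.7 x 505.1..527.4 n22
```

Call:
apply_moves --deltas '[{"claw": 1,"delta_pos": [0,-1.0,0],"yaw": 0},{"claw": 1,"delta_pos": [0,-1.4,0],"yaw": 0},{"claw": 1,"delta_pos": [0,-1.4,0],"yaw": 0},{"claw": 1,"delta_pos": [0,-1.4,0],"yaw": 0}]'

```text
clock: 6.25
eef_pos: [520.5, -41.3, 456.2]
tcp_rot: [-3.142, -0.0, -0.121]
contact_force: [0.5, -0.6, -2.7]
opening: 0.271
grasp_force: 78.7
```

Call:
apply_moves --deltas '[{"claw": 1,"delta_pos": [0,-1.4,0],"yaw": 0},{"claw": 1,"delta_pos": [0,-1.4,0],"yaw": 0},{"claw": 1,"delta_pos": [0,-1.4,0],"yaw": 0},{"claw": 1,"delta_pos": [0,-1.4,0],"yaw": 0},{"claw": 1,"delta_pos": [0,0,0],"yaw": 0},{"claw": 1,"delta_pos": [0,0,0],"yaw": 0}]'

```text
clock: 7.0
eef_pos: [527.1, 12.9, 456.1]
tcp_rot: [3.141, 0.0, -0.121]
contact_force: [0.7, 0.2, -3.2]
opening: 0.266
grasp_force: 78.9
```

Run:
```python
from h import *
y=14; togo(527.1+.034*(y-160),y,456.5,-0.034)
```

```text
t 7.00 p [527.1  12.9 456.1] rpy [ 3.1412e+00  1.0000e-04 -1.2090e-01] F [ 0.7  0.2 -3.2] M [0.01 0.01 0.02] op 0.266 gf 78.9
tool cm [-0.509 -0.053 -0.038] yaw -0.0869
```

Call:
apply_moves --deltas '[{"claw": 1,"delta_pos": [-0.25,0,0],"yaw": -0.043},{"claw": 1,"delta_pos": [-0.25,0,0],"yaw": -0.044},{"claw": 1,"delta_pos": [0,0,0],"yaw": 0},{"claw": 1,"delta_pos": [0,0,0],"yaw": 0}]'

```text
clock: 7.5
eef_pos: [522.2, 13.2, 456.2]
tcp_rot: [3.142, -0.0, -0.036]
contact_force: [-0.0, -1.2, -2.8]
opening: 0.269
grasp_force: 78.9
```

Run:
```python
from h import *
y=122; togo(527.1+.034*(y-160),y,456.5,-0.034)
f=r.grab_frame("side"); P=pts(f); cv2.imwrite("pics/g2.png",cv2.resize(f["img"][60:260,180:380],None,fx=3,fy=3))
f=r.grab_frame("top");T=pts(f)
for n,Q in(("side",P),("top",T)):
  for y0 in(-12,-6,0,6,12,18,24,30,36):
    q=face(Q,y0,y0+6,495,545,245,262)
    if len(q)>3: print(n,y0,len(q),"x %.1f..%.1f z %.1f"%(*np.percentile(q[:,0],[3,97]),np.median(q[:,2])))
```

```text
t 7.50 p [522.2  13.2 456.2] rpy [ 3.1415e+00 -1.0000e-04 -3.5500e-02] F [-0.  -1.2 -2.8] M [-0.02 -0.01 -0.03] op 0.269 gf 78.9
tool cm [ -0.03  -10.89   -0.029] yaw -0.0015
side -12 7 x 509.2..516.1 z 257.5
side -6 9 x 509.0..513.9 z 257.6
side 0 5 x 510.2..512.7 z 254.7
side 6 9 x 509.2..513.2 z 255.8
side 12 6 x 510.6..514.2 z 254.5
side 18 10 x 510.1..529.5 z 256.9
side 24 24 x 510.2..533.4 z 258.1
side 30 23 x 510.8..533.3 z 257.5
side 36 29 x 510.3..534.7 z 255.0
```

View pics/g2.png

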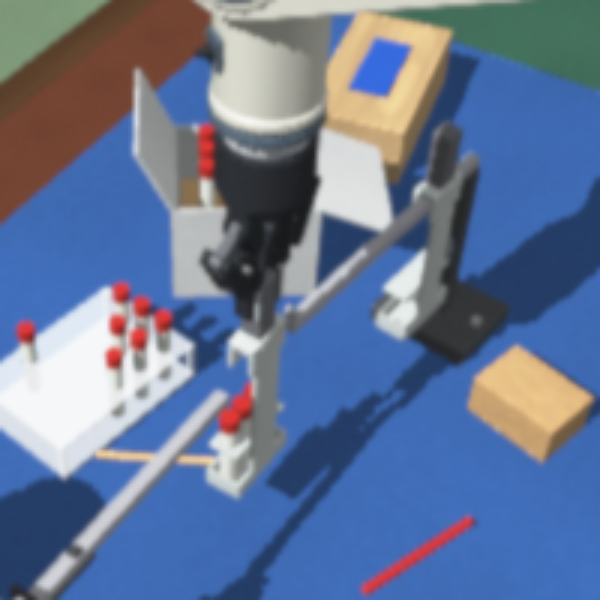

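The carrier is upright in the gap at about (255,370), with its open saddle channel facing rail 2's free end at (220,395).

Call:
apply_moves --deltas '[{"claw": 1,"delta_pos": [0.02,-0.8,0],"yaw": 0},{"claw": 1,"delta_pos": [0,-1.0,0],"yaw": 0},{"claw": 1,"delta_pos": [0,-1.0,0],"yaw": 0},{"claw": 1,"delta_pos": [0,-1.0,0],"yaw": 0},{"claw": 1,"delta_pos": [0,0,0],"yaw": 0}]'

```text
clock: 8.22
eef_pos: [523.7, 52.3, 456.2]
tcp_rot: [-3.141, -0.0, -0.033]
contact_force: [-0.2, -0.5, -3.2]
opening: 0.27
grasp_force: 79.0
```

Call:
apply_moves --deltas '[{"claw": 1,"delta_pos": [0,-1.2,0],"yaw": 0},{"claw": 1,"delta_pos": [0,-1.2,0],"yaw": 0},{"claw": 1,"delta_pos": [0,-1.2,0],"yaw": 0},{"claw": 1,"delta_pos": [0,-1.2,0],"yaw": 0},{"claw": 1,"delta_pos": [0,-1.2,0],"yaw": 0},{"claw": 1,"delta_pos": [0,-1.0,0],"yaw": 0},{"claw": 1,"delta_pos": [0,0,0],"yaw": 0},{"claw": 1,"delta_pos": [0,0,0],"yaw": 0}]'

```text
clock: 9.22
eef_pos: [526.1, 121.3, 456.1]
tcp_rot: [3.141, 0.0, -0.034]
contact_force: [-0.4, 0.9, -2.9]
opening: 0.267
grasp_force: 79.2
```

Run:
```python
from h import *
y=122; togo(527.1+.034*(y-160)+.5,y,456.5,-0.034)
f=r.grab_frame("side"); P=pts(f); cv2.imwrite("pics/g3.png",cv2.resize(f["img"][90:290,160:360],None,fx=3,fy=3))
for y0 in(124,129,134,139,144,149,152):
    q=face(P,y0,y0+5,495,545,245,262)
    if len(q)>3: print(y0,len(q),"x %.1f..%.1f z %.1f"%(*np.percentile(q[:,0],[3,97]),np.median(q[:,2])))
a,e,zf,zm=rail(P,165,250,(505,550),224); print(a,np.polyval(a,[122,140]),e,zm)
```

```text
t 9.22 p [526.1 121.3 456.1] rpy [ 3.1413e+00  1.0000e-04 -3.4000e-02] F [-0.4  0.9 -2.9] M [-0.    0.04 -0.07] op 0.267 gf 79.2
tool cm [ 0.023 -0.073 -0.036] yaw -0.0
124 8 x 514.1..517.3 z 256.4
129 19 x 514.4..536.2 z 258.0
134 21 x 514.2..537.2 z 258.0
139 23 x 514.6..537.4 z 258.0
144 32 x 515.2..536.7 z 256.2
[2.4010806e-02 5.2398852e+02] [526.91783787 527.35003238] (np.float64(-6.374603242325006), np.float64(6.484010655446873)) 225.0880783930021
```

View pics/g3.png

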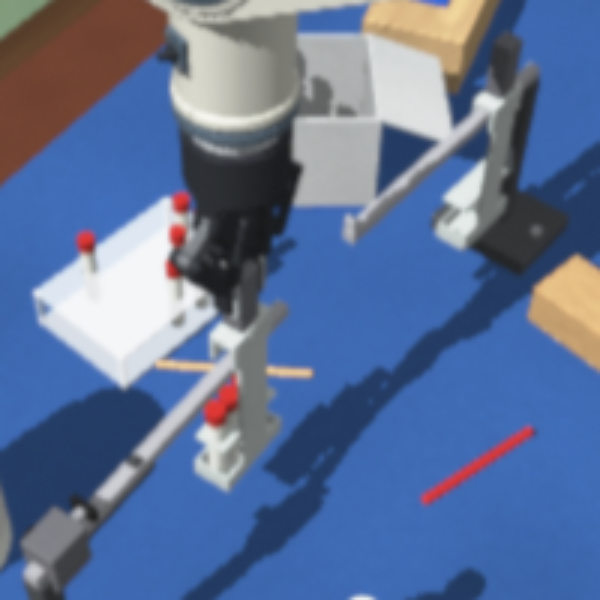

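The saddle straddles above rail 2 near (240,345), clear and upright. Lowering now, feeling for contact.

Call:
apply_moves --deltas '[{"claw": 1,"delta_pos": [0.05,0,0.4],"yaw": 0},{"claw": 1,"delta_pos": [0,0,0.5],"yaw": 0},{"claw": 1,"delta_pos": [0,0,0.5],"yaw": 0},{"claw": 1,"delta_pos": [0,0,0.5],"yaw": 0},{"claw": 1,"delta_pos": [0,0,0.3],"yaw": 0},{"claw": 1,"delta_pos": [0,0,0],"yaw": 0}]'

```text
clock: 10.02
eef_pos: [526.5, 121.4, 433.9]
tcp_rot: [3.141, 0.0, -0.034]
contact_force: [-0.5, -0.1, -3.3]
opening: 0.272
grasp_force: 79.2
```

Call:
apply_moves --deltas '[{"claw": 1,"delta_pos": [0,0,0.1],"yaw": 0},{"claw": 1,"delta_pos": [0,0,0.1],"yaw": 0},{"claw": 1,"delta_pos": [0,0,0],"yaw": 0}]'

```text
clock: 10.4
eef_pos: [526.6, 121.4, 432.2]
tcp_rot: [3.142, -0.0, -0.034]
contact_force: [-0.3, 0.1, -2.5]
opening: 0.275
grasp_force: 79.2
```

Call:
apply_moves --deltas '[{"claw": 1,"delta_pos": [0,0,0.05],"yaw": 0},{"claw": 1,"delta_pos": [0,0,0.05],"yaw": 0},{"claw": 1,"delta_pos": [0,0,0],"yaw": 0}]'

```text
clock: 10.78
eef_pos: [526.5, 121.4, 431.1]
tcp_rot: [3.142, 0.0, -0.034]
contact_force: [0.4, 0.6, -3.5]
opening: 0.267
grasp_force: 79.2
```

Call:
apply_moves --deltas '[{"claw": 1,"delta_pos": [0,0,0.03],"yaw": 0},{"claw": 1,"delta_pos": [0,0,0],"yaw": 0}]'

```text
clock: 11.02
eef_pos: [526.6, 121.3, 430.9]
tcp_rot: [3.142, 0.0, -0.034]
contact_force: [0.0, -0.5, -2.5]
opening: 0.27
grasp_force: 79.2
```

Call:
apply_moves --deltas '[{"claw": 1,"delta_pos": [0,0,0.03],"yaw": 0},{"claw": 1,"delta_pos": [0,0,0],"yaw": 0}]'

```text
clock: 11.28
eef_pos: [526.6, 121.3, 430.8]
tcp_rot: [-3.142, -0.0, -0.034]
contact_force: [-1.2, -0.1, -0.4]
opening: 0.265
grasp_force: 79.7
```

Call:
apply_moves --deltas '[{"claw": 1,"delta_pos": [0,0,0.03],"yaw": 0},{"claw": 1,"delta_pos": [0,0,0],"yaw": 0}]'

```text
clock: 11.52
eef_pos: [526.6, 121.4, 430.8]
tcp_rot: [-3.141, -0.0, -0.034]
contact_force: [-1.8, -1.4, 5.7]
opening: 0.266
grasp_force: 80.3
```

Call:
apply_moves --deltas '[{"claw": 1,"delta_pos": [0,-0.2,-0.01],"yaw": 0},{"claw": 1,"delta_pos": [0,-0.5,0],"yaw": 0},{"claw": 1,"delta_pos": [0,-0.7,0],"yaw": 0},{"claw": 1,"delta_pos": [0,-0.7,0],"yaw": 0}]'

```text
clock: 12.02
eef_pos: [527.7, 142.0, 430.8]
tcp_rot: [3.14, -0.002, -0.034]
contact_force: [-0.1, -5.4, 4.0]
opening: 0.27
grasp_force: 80.2
```

Call:
apply_moves --deltas '[{"claw": 1,"delta_pos": [0,-0.8,0],"yaw": 0},{"claw": 1,"delta_pos": [0,-0.8,0],"yaw": 0},{"claw": 1,"delta_pos": [0,-0.8,0],"yaw": 0},{"claw": 1,"delta_pos": [0,-0.5,0],"yaw": 0}]'

```text
clock: 12.52
eef_pos: [528.6, 171.2, 430.8]
tcp_rot: [3.14, -0.001, -0.034]
contact_force: [-0.1, -5.3, 5.6]
opening: 0.268
grasp_force: 80.3
```

Run:
```python
from h import *
y=215; togo(527.1+.034*(y-160)+.5,y,430.5,-0.034)
```

```text
t 12.53 p [528.6 171.2 430.8] rpy [ 3.1405e+00 -1.4000e-03 -3.3900e-02] F [-0.1 -5.3  5.6] M [-0.98 -0.    0.01] op 0.268 gf 80.3
tool cm [-0.063 -4.38   0.029] yaw 0.0001
```

Call:
apply_moves --deltas '[{"claw": 1,"delta_pos": [0,-0.6,-0.01],"yaw": 0},{"claw": 1,"delta_pos": [0,-0.8,0],"yaw": 0},{"claw": 1,"delta_pos": [0,-0.8,0],"yaw": 0},{"claw": 1,"delta_pos": [0,-0.8,0],"yaw": 0},{"claw": 1,"delta_pos": [0,-0.8,0],"yaw": 0}]'

```text
clock: 13.15
eef_pos: [529.8, 209.1, 430.8]
tcp_rot: [3.141, -0.001, -0.034]
contact_force: [0.5, -5.0, 4.7]
opening: 0.27
grasp_force: 80.2
```

Call:
apply_moves --deltas '[{"claw": 1,"delta_pos": [0,-0.3,0],"yaw": 0},{"claw": 1,"delta_pos": [0,-0.3,0],"yaw": 0},{"claw": 1,"delta_pos": [0,0,0],"yaw": 0}]'

```text
clock: 13.52
eef_pos: [530.0, 215.2, 430.8]
tcp_rot: [3.141, -0.001, -0.034]
contact_force: [-0.1, -4.4, 5.0]
opening: 0.269
grasp_force: 80.3
```

Run:
```python
from h import *
y=277; togo(527.1+.034*(y-160)+.5,y,430.5,-0.034)
```

```text
t 13.53 p [530.  215.2 430.8] rpy [ 3.1412e+00 -1.0000e-03 -3.4000e-02] F [-0.1 -4.4  5. ] M [-0.73 -0.01 -0.06] op 0.269 gf 80.3
tool cm [-0.055 -6.184  0.031] yaw -0.0
```

Call:
apply_moves --deltas '[{"claw": 1,"delta_pos": [0,-0.2,-0.005],"yaw": 0},{"claw": 1,"delta_pos": [0,-0.2,0],"yaw": 0},{"claw": 1,"delta_pos": [0,-0.2,0],"yaw": 0},{"claw": 1,"delta_pos": [0,-0.2,0],"yaw": 0},{"claw": 1,"delta_pos": [0,-0.2,0],"yaw": 0},{"claw": 1,"delta_pos": [0,-0.2,0],"yaw": 0},{"claw": 1,"delta_pos": [0,-0.2,0],"yaw": 0},{"claw": 1,"delta_pos": [0,-0.2,0],"yaw": 0}]'

```text
clock: 14.52
eef_pos: [530.5, 230.6, 430.9]
tcp_rot: [3.14, -0.001, -0.034]
contact_force: [-0.8, -8.0, 5.9]
opening: 0.273
grasp_force: 80.5
```

Call:
apply_moves --deltas '[{"claw": 1,"delta_pos": [0,-0.25,0],"yaw": 0},{"claw": 1,"delta_pos": [0,-0.25,0],"yaw": 0},{"claw": 1,"delta_pos": [0,-0.25,0],"yaw": 0},{"claw": 1,"delta_pos": [0,-0.25,0],"yaw": 0},{"claw": 1,"delta_pos": [0,-0.25,0],"yaw": 0},{"claw": 1,"delta_pos": [0,-0.25,0],"yaw": 0},{"claw": 1,"delta_pos": [0,-0.25,0],"yaw": 0},{"claw": 1,"delta_pos": [0,-0.25,0],"yaw": 0}]'

```text
clock: 15.52
eef_pos: [531.2, 250.8, 430.9]
tcp_rot: [3.141, -0.001, -0.034]
contact_force: [-0.6, -6.7, 5.3]
opening: 0.272
grasp_force: 80.4
```

Call:
apply_moves --deltas '[{"claw": 1,"delta_pos": [0,-0.25,0],"yaw": 0},{"claw": 1,"delta_pos": [0,-0.25,0],"yaw": 0},{"claw": 1,"delta_pos": [0,-0.25,0],"yaw": 0},{"claw": 1,"delta_pos": [0,-0.25,0],"yaw": 0},{"claw": 1,"delta_pos": [0,-0.25,0],"yaw": 0},{"claw": 1,"delta_pos": [0,-0.25,0],"yaw": 0}]'

```text
clock: 16.27
eef_pos: [531.7, 265.8, 430.9]
tcp_rot: [3.141, -0.001, -0.034]
contact_force: [-0.9, -7.3, 5.8]
opening: 0.271
grasp_force: 80.4
```

Call:
apply_moves --deltas '[{"claw": 1,"delta_pos": [0,-0.15,0],"yaw": 0},{"claw": 1,"delta_pos": [0,-0.15,0],"yaw": 0},{"claw": 1,"delta_pos": [0,-0.15,0],"yaw": 0},{"claw": 1,"delta_pos": [0,-0.15,0],"yaw": 0},{"claw": 1,"delta_pos": [0,-0.15,0],"yaw": 0}]'

```text
clock: 16.9
eef_pos: [531.9, 273.3, 430.8]
tcp_rot: [3.14, -0.001, -0.034]
contact_force: [0.3, -6.3, 6.2]
opening: 0.267
grasp_force: 80.4
```

Call:
apply_moves --deltas '[{"claw": 1,"delta_pos": [0,-0.1,0],"yaw": 0},{"claw": 1,"delta_pos": [0,-0.1,0],"yaw": 0},{"claw": 1,"delta_pos": [0,-0.1,0],"yaw": 0}]'

```text
clock: 17.27
eef_pos: [532.0, 276.3, 430.9]
tcp_rot: [3.14, -0.001, -0.034]
contact_force: [0.8, -6.6, 6.9]
opening: 0.273
grasp_force: 80.4
```

Call:
apply_moves --deltas '[{"claw": 1,"delta_pos": [0,-0.1,0],"yaw": 0},{"claw": 1,"delta_pos": [0,-0.1,0],"yaw": 0}]'

```text
clock: 17.52
eef_pos: [532.1, 278.2, 430.8]
tcp_rot: [3.14, -0.0, -0.034]
contact_force: [-0.5, -5.8, 6.0]
opening: 0.268
grasp_force: 80.4
```

Call:
apply_moves --deltas '[{"claw": 1,"delta_pos": [0,-0.05,0],"yaw": 0},{"claw": 1,"delta_pos": [0,-0.05,0],"yaw": 0}]'

```text
clock: 17.77
eef_pos: [532.1, 279.2, 430.9]
tcp_rot: [3.14, -0.001, -0.034]
contact_force: [-0.9, -6.5, 6.5]
opening: 0.268
grasp_force: 80.4
```

Call:
apply_moves --deltas '[{"claw": 1,"delta_pos": [0,-0.05,0],"yaw": 0},{"claw": 1,"delta_pos": [0,-0.05,0],"yaw": 0}]'

```text
clock: 18.02
eef_pos: [532.2, 280.2, 430.8]
tcp_rot: [3.14, -0.001, -0.034]
contact_force: [-0.2, -5.6, 6.0]
opening: 0.271
grasp_force: 80.4
```

Call:
apply_moves --deltas '[{"claw": 1,"delta_pos": [0,-0.05,0],"yaw": 0},{"claw": 1,"delta_pos": [0,-0.05,0],"yaw": 0}]'

```text
clock: 18.27
eef_pos: [532.2, 281.2, 430.9]
tcp_rot: [3.141, -0.001, -0.034]
contact_force: [0.6, -6.4, 6.6]
opening: 0.265
grasp_force: 80.4
```

Call:
apply_moves --deltas '[{"claw": 1,"delta_pos": [0,-0.05,0],"yaw": 0},{"claw": 1,"delta_pos": [0,-0.05,0],"yaw": 0}]'

```text
clock: 18.52
eef_pos: [532.2, 282.2, 430.9]
tcp_rot: [3.14, -0.001, -0.034]
contact_force: [-0.7, -8.0, 6.7]
opening: 0.265
grasp_force: 80.5
```

Call:
apply_moves --deltas '[{"claw": 1,"delta_pos": [0,-0.05,0],"yaw": 0},{"claw": 1,"delta_pos": [0,-0.05,0],"yaw": 0}]'

```text
clock: 18.77
eef_pos: [532.3, 282.8, 430.9]
tcp_rot: [3.139, -0.0, -0.034]
contact_force: [-0.4, -9.7, 7.6]
opening: 0.267
grasp_force: 80.6
```

Run:
```python
from h import *
togo(532.2,282,430.5,-0.034)
f=r.grab_frame("side"); P=pts(f); cv2.imwrite("pics/g4.png",cv2.resize(f["img"][190:350,110:270],None,fx=3.7,fy=3.7))
for y0 in range(235,320,4):
    q=face(P,y0,y0+4,510,555,222,245)
    if len(q)>3: print(y0,len(q),"x %.1f..%.1f zmed %.1f max %.1f"%(*np.percentile(q[:,0],[3,97]),np.median(q[:,2]),q[:,2].max()))
```

```text
t 18.77 p [532.3 282.8 430.9] rpy [ 3.1392e+00 -4.0000e-04 -3.4100e-02] F [-0.4 -9.7  7.6] M [-1.81  0.1   0.02] op 0.267 gf 80.6
tool cm [-0.005  0.08   0.038] yaw -0.0001
235 8 x 524.3..536.6 zmed 225.2 max 226.4
239 9 x 524.6..537.0 zmed 224.7 max 226.9
243 9 x 525.9..535.2 zmed 224.4 max 226.6
247 8 x 524.9..535.0 zmed 225.3 max 226.8
251 6 x 525.3..534.4 zmed 226.8 max 228.4
255 4 x 520.7..529.0 zmed 232.2 max 232.7
259 13 x 519.5..533.6 zmed 231.8 max 234.9
263 11 x 519.4..526.8 zmed 230.9 max 235.9
267 7 x 519.9..524.0 zmed 230.0 max 233.9
271 8 x 519.7..523.8 zmed 231.8 max 242.4
275 10 x 520.0..524.0 zmed 232.1 max 243.7
279 8 x 520.4..523.0 zmed 234.9 max 244.8
283 11 x 520.9..523.4 zmed 232.1 max 244.7
287 10 x 520.4..523.0 zmed 231.0 max 239.7
291 28 x 520.9..541.5 zmed 235.9 max 243.9
295 22 x 520.9..543.9 zmed 233.2 max 239.4
299 24 x 520.5..542.6 zmed 233.1 max 234.7
303 12 x 520.6..528.3 zmed 231.4 max 234.9
307 18 x 521.5..541.4 zmed 241.6 max 244.5
311 37 x 521.9..543.6 zmed 237.1 max 244.3
315 9 x 530.4..534.9 zmed 238.6 max 240.2
319 4 x 530.5..535.4 zmed 239.1 max 240.7
```

View pics/g4.png

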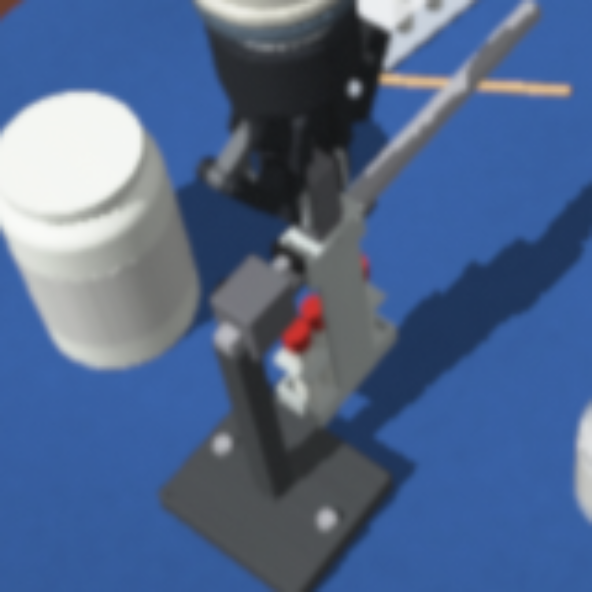

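The saddle has met the black rubber buffer at about (290,250) in front of the grey clamp, and Fy is rising. I'll push on gently, with smaller readings between moves.

Call:
apply_moves --deltas '[{"claw": 1,"delta_pos": [0,-0.05,0],"yaw": 0},{"claw": 1,"delta_pos": [0,-0.05,0],"yaw": 0}]'

```text
clock: 19.08
eef_pos: [532.3, 283.6, 430.9]
tcp_rot: [3.139, -0.0, -0.034]
contact_force: [-0.6, -10.6, 8.6]
opening: 0.271
grasp_force: 80.6
```

Call:
apply_moves --deltas '[{"claw": 1,"delta_pos": [0,-0.05,0],"yaw": 0},{"claw": 1,"delta_pos": [0,0,0],"yaw": 0}]'

```text
clock: 19.32
eef_pos: [532.3, 284.0, 430.9]
tcp_rot: [3.138, -0.0, -0.034]
contact_force: [-0.5, -11.3, 8.4]
opening: 0.272
grasp_force: 80.7
```

Call:
apply_moves --deltas '[{"claw": 1,"delta_pos": [0,-0.05,0],"yaw": 0},{"claw": 1,"delta_pos": [0,0,0],"yaw": 0}]'

```text
clock: 19.58
eef_pos: [532.4, 284.4, 430.9]
tcp_rot: [3.138, -0.0, -0.034]
contact_force: [-1.3, -11.8, 8.4]
opening: 0.269
grasp_force: 80.7
```

Call:
apply_moves --deltas '[{"claw": 1,"delta_pos": [0,-0.05,0],"yaw": 0},{"claw": 1,"delta_pos": [0,-0.05,0],"yaw": 0},{"claw": 1,"delta_pos": [0,0,0],"yaw": 0}]'

```text
clock: 19.95
eef_pos: [532.4, 285.2, 430.9]
tcp_rot: [3.138, -0.0, -0.034]
contact_force: [-0.9, -13.0, 7.9]
opening: 0.272
grasp_force: 80.7
```

Call:
apply_moves --deltas '[{"claw": 1,"delta_pos": [0,-0.05,0],"yaw": 0},{"claw": 1,"delta_pos": [0,0,0],"yaw": 0}]'

```text
clock: 20.2
eef_pos: [532.4, 285.6, 430.9]
tcp_rot: [3.137, -0.0, -0.034]
contact_force: [-0.1, -14.1, 8.9]
opening: 0.272
grasp_force: 80.8
```

Call:
apply_moves --deltas '[{"claw": 1,"delta_pos": [0,-0.05,0],"yaw": 0},{"claw": 1,"delta_pos": [0,0,0],"yaw": 0}]'

```text
clock: 20.45
eef_pos: [532.5, 285.9, 430.9]
tcp_rot: [3.137, -0.0, -0.034]
contact_force: [-0.8, -14.7, 10.8]
opening: 0.27
grasp_force: 80.8
```

Call:
apply_moves --deltas '[{"claw": 1,"delta_pos": [0,-0.05,-0.01],"yaw": 0},{"claw": 1,"delta_pos": [0,0,-0.005],"yaw": 0},{"claw": 1,"delta_pos": [0,0,0],"yaw": 0}]'

```text
clock: 20.82
eef_pos: [532.5, 286.4, 430.9]
tcp_rot: [3.137, -0.0, -0.034]
contact_force: [-0.7, -14.9, 7.6]
opening: 0.27
grasp_force: 80.7
```

Run:
```python
from h import *
togo(532.4,285,430.5,-0.034)
f=r.grab_frame("side"); P=pts(f); cv2.imwrite("pics/g5.png",cv2.resize(f["img"][215:285,165:235],None,fx=8,fy=8,interpolation=cv2.INTER_CUBIC))
q=face(P,244,275,510,555,222,245);q=q[np.argsort(q[:,1])]; print([(int(a),round(b),round(c)) for a,b,c in q if c>225.5])
```

```text
t 20.82 p [532.5 286.4 430.9] rpy [ 3.1369e+00 -1.0000e-04 -3.4200e-02] F [ -0.7 -14.9   7.6] M [-2.69  0.1   0.04] op 0.270 gf 80.7
tool cm [-0.001  0.137  0.045] yaw -0.0002
[(525, 245, 226), (531, 245, 226), (532, 247, 227), (535, 247, 226), (533, 250, 226), (527, 250, 227), (524, 250, 226), (528, 252, 229), (531, 252, 228), (533, 252, 230), (524, 253, 226), (532, 254, 229), (526, 255, 231), (527, 256, 231), (533, 256, 231), (525, 257, 226), (527, 257, 228), (530, 257, 230), (535, 257, 230), (532, 258, 230), (528, 259, 230), (535, 261, 231), (524, 261, 232), (521, 262, 232), (531, 262, 235), (525, 262, 232), (528, 262, 234), (531, 263, 233), (519, 263, 231), (527, 264, 233), (521, 264, 235), (519, 264, 229), (529, 265, 232), (532, 265, 234), (523, 265, 234), (520, 265, 233), (525, 266, 233), (531, 266, 233), (520, 266, 230), (527, 267, 233), (521, 267, 235), (518, 268, 231), (523, 269, 235), (525, 269, 234), (520, 269, 235), (521, 270, 226), (522, 270, 234), (525, 270, 232), (519, 271, 234), (521, 272, 233), (520, 273, 230), (521, 273, 226), (522, 273, 234), (520, 274, 226)]
```

View pics/g5.png

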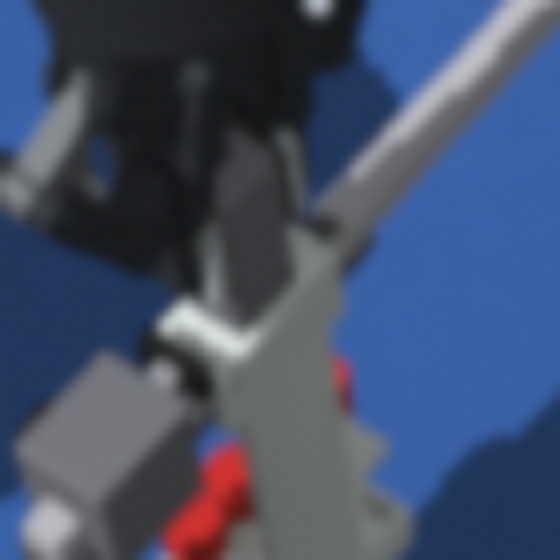

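The catch stands up again behind the saddle: surface at 229–231 mm around y 252–258, a dark nub at (325,220). I'll ease back so it seats on the catch, which should show in the force.

Call:
apply_moves --deltas '[{"claw": 1,"delta_pos": [0,0.1,0],"yaw": 0},{"claw": 1,"delta_pos": [0,0.1,0],"yaw": 0},{"claw": 1,"delta_pos": [0,0,0],"yaw": 0}]'

```text
clock: 21.25
eef_pos: [532.4, 285.5, 430.9]
tcp_rot: [3.14, -0.0, -0.034]
contact_force: [0.3, -7.8, 5.8]
opening: 0.266
grasp_force: 80.4
```

Call:
apply_moves --deltas '[{"claw": 1,"delta_pos": [0,0.1,0],"yaw": 0},{"claw": 1,"delta_pos": [0,0,0],"yaw": 0}]'

```text
clock: 21.5
eef_pos: [532.3, 285.1, 430.8]
tcp_rot: [3.141, -0.001, -0.034]
contact_force: [0.7, -5.4, 4.9]
opening: 0.27
grasp_force: 80.3
```

Call:
apply_moves --deltas '[{"claw": 1,"delta_pos": [0,0.05,0],"yaw": 0},{"claw": 1,"delta_pos": [0,0,0],"yaw": 0}]'

```text
clock: 21.75
eef_pos: [532.3, 284.9, 430.8]
tcp_rot: [-3.141, -0.001, -0.034]
contact_force: [0.2, -2.2, 4.3]
opening: 0.271
grasp_force: 80.2
```

Call:
apply_moves --deltas '[{"claw": 1,"delta_pos": [0,0.05,0],"yaw": 0},{"claw": 1,"delta_pos": [0,0,0],"yaw": 0}]'

```text
clock: 22.0
eef_pos: [532.2, 284.5, 430.8]
tcp_rot: [-3.141, -0.001, -0.034]
contact_force: [1.8, -1.1, 4.7]
opening: 0.27
grasp_force: 80.2
```

Call:
apply_moves --deltas '[{"claw": 1,"delta_pos": [0,0.05,0],"yaw": 0},{"claw": 1,"delta_pos": [0,0,0],"yaw": 0}]'

```text
clock: 22.25
eef_pos: [532.2, 284.0, 430.8]
tcp_rot: [-3.141, -0.0, -0.034]
contact_force: [1.7, 1.1, 3.5]
opening: 0.271
grasp_force: 80.1
```

Call:
apply_moves --deltas '[{"claw": 1,"delta_pos": [0,0.05,0],"yaw": 0},{"claw": 1,"delta_pos": [0,0,0],"yaw": 0}]'

```text
clock: 22.5
eef_pos: [532.2, 283.8, 430.8]
tcp_rot: [-3.14, -0.0, -0.034]
contact_force: [2.5, 4.6, 2.8]
opening: 0.273
grasp_force: 80.1
```

The stiff, growing +Fy means the catch holds the saddle. I'll neutralise the force, then release.

Call:
apply_moves --deltas '[{"claw": 1,"delta_pos": [0,-0.04,0],"yaw": 0},{"claw": 1,"delta_pos": [0,0,-0.01],"yaw": 0}]' --grip_force 30

```text
clock: 22.75
eef_pos: [532.2, 283.9, 430.8]
tcp_rot: [-3.141, -0.0, -0.034]
contact_force: [3.7, 3.8, 0.9]
opening: 0.268
grasp_force: 79.9
```

Call:
apply_moves --deltas '[{"claw": 0.3,"delta_pos": [0,0,0],"yaw": 0},{"claw": 0.1,"delta_pos": [0,0,0],"yaw": 0},{"claw": -0.1,"delta_pos": [0,0,0],"yaw": 0},{"claw": -0.1,"delta_pos": [0,0,0],"yaw": 0}]'

```text
clock: 23.25
eef_pos: [532.0, 283.6, 430.6]
tcp_rot: [3.141, 0.0, -0.034]
contact_force: [0.8, 0.1, -0.6]
opening: 0.548
grasp_force: 0.0
```

Run:
```python
from h import *
togo(532.2,284,510,-0.034)
```

```text
t 23.25 p [532.  283.6 430.6] rpy [ 3.1412e+00  5.0000e-04 -3.4200e-02] F [ 0.8  0.1 -0.6] M [-0.01 -0.05  0.02] op 0.548 gf 0.0
tool cm [ 0.014 -0.041 -7.938] yaw -0.0002
```

Released with no force left. Retreating straight up, then looking.

Call:
apply_moves --deltas '[{"claw": -0.1,"delta_pos": [0,0,-1],"yaw": 0},{"claw": -0.1,"delta_pos": [0,0,-2],"yaw": 0},{"claw": -0.1,"delta_pos": [0,0,-3],"yaw": 0},{"claw": -0.1,"delta_pos": [0,0,-4],"yaw": 0},{"claw": -0.1,"delta_pos": [0,0,-4],"yaw": 0},{"claw": -0.1,"delta_pos": [-2,4,0],"yaw": 0},{"claw": -0.1,"delta_pos": [-2,4,0],"yaw": 0},{"claw": -0.1,"delta_pos": [-2,4,0],"yaw": 0}]'

```text
clock: 24.25
eef_pos: [467.1, 164.7, 571.6]
tcp_rot: [-3.141, -0.001, -0.034]
contact_force: [0.1, 0.1, 0.2]
opening: 0.55
grasp_force: 0.0
```

Run:
```python
from h import *
togo(0,0,0,0)
f=r.grab_frame("side"); P=pts(f); a=cv2.resize(f["img"][190:310,140:260],None,fx=4.5,fy=4.5,interpolation=cv2.INTER_CUBIC); cv2.imwrite("pics/g6.png",a)
T=pts(r.grab_frame("top"))
for n,Q in(("side",P),("top",T)):
    print(n,"tab",tab(Q,(531,281),285),"spare",tab(Q,(492,-272),284))
q=face(P,247,262,522,540,222,245);q=q[np.argsort(q[:,1])]; print([(round(b),round(c)) for a,b,c in q if c>225.5])
```

```text
t 24.25 p [467.1 164.7 571.6] rpy [-3.1414e+00 -1.0000e-03 -3.3800e-02] F [0.1 0.1 0.2] M [-0.01  0.03 -0.  ] op 0.550 gf 0.0
tool cm [-46.186  18.05   57.114] yaw -0.0338
side tab (array([531.9, 285.2, 292.8]), (532.2, 284.3), array([24. , 19.1]), 87.3, 94) spare (array([ 492. , -272.4,  291. ]), (492.1, -271.8), array([24.4, 19. ]), 87.3, 40)
top tab (array([nan, nan, nan]), (0.0, 0.0), array([0., 0.]), 0.0, 0) spare (array([ 491.9, -274.3,  290.5]), (492.3, -274.4), array([23.4, 20.1]), 83.9, 122)
[(247, 226), (248, 228), (249, 227), (249, 226), (250, 227), (250, 226), (251, 228), (251, 227), (252, 227), (253, 228), (255, 230), (256, 231), (257, 232), (257, 230), (257, 231), (257, 229), (258, 230), (259, 232), (261, 234), (261, 233), (262, 232), (262, 234), (262, 234)]
  return _methods._mean(a, axis=axis, dtype=dtype,
  ret = ret.dtype.type(ret / rcount)
h.py:21: RuntimeWarning: Mean of empty slice.
  return np.round(q.mean(0),1),(round(cx,1),round(cy,1)),np.round(wh,1),round(an,1),len(q)
  ret = um.true_divide(
```

View pics/g6.png

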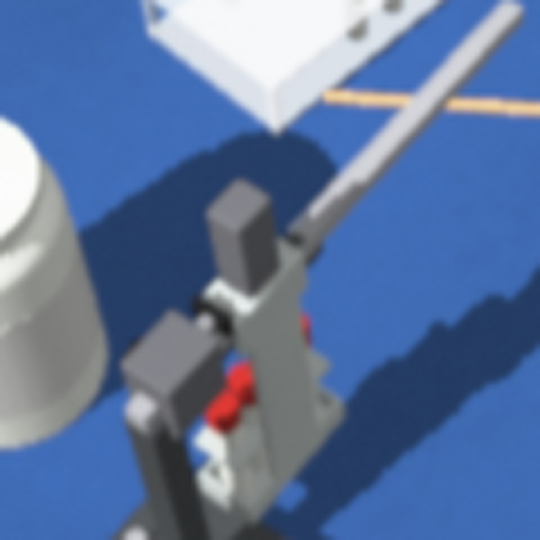

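The carrier hangs upright at about (245,240). The catch stands up behind it at (300,240) and the buffer is in front at (215,310). The spare hasn't moved.

```bash
python3 -c "
from rig import r
print(r.sign_off())"
```

```text
the job is handed in; nothing more can be done
None
```

The filled carrier is parked upright on the second rail between the raised catch and the buffer, the gripper is clear of it, the empty carrier is where it was, and the job was handed in at about 24 s.

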